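# Close the humidifier bay of a bench incubator and hold its cover on the seal

## Robot

A 7-joint arm with a two-finger parallel gripper is mounted at the origin on the work surface. World frame = base frame: x ahead of the robot, y to its left, z up, the work surface at z = 0. Lengths are in m, angles in degrees, forces in N, time in s.
With the tool pointing down it reaches from about 0.425 to 0.875 m from the base axis. Payload 4.7 kg.
Tool frame: the origin (TCP) lies at the very end of the fingers, on their centre line; the grasp point (between the pads) lies 19 mm behind it; x points along the fingers, z is the direction in which the jaws open and shut, and the axes are right-handed (so a half turn about x gives the same grasp; the last joint's range is limited). The gripper opens to 87 mm and grips with 3 to 60 N. Pads are 19 mm wide; open, the fingers measure 117 mm over their backs; the gripper's body (75 mm by 190 mm) begins 51 mm behind the grasp point.
Start: joints at [67.099, 18.392, -4.016, 83.108, 1.295, 78.541, -3.26], TCP at [0.261, -0.595, 0.223] pointing down, gripper open.
Joint ranges: [-163.93, 163.93], [-17.29, 119.83], [-79.2, 71.16], [3.27, 140.29], [-89.18, 269.18], [5.43, 117.66], [-154.24, 154.24]. Speed limits (degrees/s): [147.25, 147.25, 180, 180, 180, 180, 180].

## Interface

Orientations are given as [roll, pitch, yaw] about the fixed x, y, z axes, in that order (R = Rz(yaw) Ry(pitch) Rx(roll)).
In Python, from cell import env gives the robot as it stands. The module is installed in compiled form; this text tells all that it offers.
- The arm moves only by the tool drive_tool, never from a script. Its argument "increments" is a list of rows, each a list of 2 entries, a list of its own where there are three numbers: the shift along the tool's x, y, z scaled (see below), then the turn, a rotation vector about the tool's x, y, z scaled (see below). In form: [[[dx, dy, dz], [wx, wy, wz]], ...]. A call has 1 to 10 rows; each row shifts and turns the commanded pose from where the row before left it, along the tool's axes as they then stand; what a row does not reach is not made up. The controller multiplies each number of a shift by 0.04 m and each number of a turn by 120 degrees. A row lasts 1/10 s, in which the tool goes at most 50 mm and 8.59 degrees, less where a joint would pass 70% of its speed; a pose out of reach is approached as far as the arm can. A call with a number of a shift or a turn outside -1 to 1 is refused whole. A call with a gripper value outside its range is refused whole. "hand" is the gripper's target within -1 to 1 (fully open at 1, half-way at 0, shut at -1), set as the call begins (left out, the last holds). The fingers move at their own pace and stop on an object; "squeeze" is the grip in N (left out, the last holds). Time passes only in rows, so rows that do not move let the fingers close. It gives the time, the measured TCP pose, the force and the opening at its end, in the units of the state.
- env.get_obs(): the state, without advancing time (a new reading comes with each control period).
- env.read_camera(name): name is "scene" or "side" or "wrist"; returns a dict with "frame" (384x512x3 uint8, red, green, blue), "fx", "fy", "cx", "cy" (pixels), "R" (3x3) and "t" (3): a world point X has camera coordinates R X + t. Camera axes: x right, y down, z forward; pixel columns grow to the right and rows downward; lengths in m; the calibration is good to about 2 mm. A picture is of the moment at which its call begins. There is no depth.
- env.sign_off(): hands the job in, once; it reports no verdict.
The state is a dict: "time_s": time; "qpos": joint angles; "joint_velocities": joint speeds; "effort": joint torques, N m; "tool_pos": TCP position; "tool_rot": TCP orientation; "force": force on the tool from outside, world axes, zero at the start; "wrist_torque": the same for the moment, N m; "grip_width": finger opening in m.
Only numpy, scipy, OpenCV 4.12 (cv2) and the standard library are available. Lean on these libraries where they do the work, as an engineer would, in place of code of your own. Each camera call takes 0.05 s, during which the arm holds its last target.

## Task

The humidifier bay on top of the bench incubator stands open: screw the loose cap of the flask inside it down tight, and turn the wing stud on the bay's frame until it lines up with the slot in the cover. Then swing the cover shut over the wing and press it right down, flat on the frame, against its rubber seal. Finish while still holding the cover pressed down like that, keeping off the wing so that I can turn it to lock, and leave the culture dishes, the gas filter, the spare flask and the timer where they are.

Things in the scene. Friction and masses are not known exactly. Their poses are not given: they have to be found in the camera images.
- incubator: bench incubator fixed on the bench, 300 mm (x) x 450 mm (y), deck 138 mm high; origin under its centre, z up; blue front with displays on its +x side. -y half: closed black chamber lid, top 158 mm up, cam levers to 185 mm. +y half: humidifier bay in a flat aluminium frame, top 144 mm up. In mm: flask axis (-15, 130), wing axis (-15, 42), cover hinge along x at y 205, z 144
- cap_mid (a point): centre of the flask's round ribbed screw cap, 38 mm across, 22 mm high, upright; its top is 3 mm below the frame's top, the flask's shoulder begins 37 mm under its top. It sits in the bay's hole, 120 mm (incubator x) x 115 mm (y), 120 mm deep: at least 36 mm free from the cap to the walls. The flask is clipped in and does not move
- cap (a joint): how far the cap is unscrewed, rad: 0 = tight on its stop, 1.4 = loosest; grows anticlockwise seen from above, so tighten clockwise. Starts at 0.7 to 1.15. Light friction, 0.05 N m; it does not rise or sink noticeably
- wing_top (a point): top middle of the black wing stud, on its upright turning axis; the blade is 34 mm long (the point's x axis) and 9 mm thick (its y axis), and stands from 8 to 30 mm above the frame on a 12 mm stem; the frame around it is flat, with the 4 mm high rubber seal 25 mm away
- wing (a joint): turn of the wing stud, rad, growing anticlockwise seen from above: 0 = blade crosswise (along the incubator's x); pi/2 = blade along the incubator's y, in line with the cover's slot: within about 0.15 of this the cover passes over it, beyond that it lands on the blade. Turns on to 1.95; stays where left (friction 0.06 N m). Starts at 0.12 to 0.5
- cover_hinge (a point): middle of the cover's hinge line, level with the frame's top; turns with the cover: x along the hinge, -y towards the free edge, z the way the outer face looks (up when shut). The cover is a white plate 160 mm wide, 5 mm thick (z 0 to 5 mm), free edge at y = -203 mm, with a slot in its middle 15 mm wide, from y = -189 to -141 mm
- cover_pad (a point): middle of one of the cover's two ribbed press pads (40 x 34 mm) beside the slot, on the outer face: 163 mm from the hinge, 50 mm from the cover's middle on the robot's side (hinge point's x = -50 mm); the other lies at x = +50 mm. Both are clear of the wing, which stands 25 mm up through the shut cover
- cover (a joint): opening of the cover, rad: 0 = flat on the frame, 1.57 = upright, 2.0 = its limit. Starts at 1.7 to 1.9, leaning out over the incubator's +y side. Stiff hinge (0.25 N m), stays where left. Over the last 0.03 rad it squeezes the rubber seal: about 8 N on a pad brings it flat; when let go it comes up again by about 0.02 rad
- dishes_mid (a point): two stacked clear culture dishes, 60 mm across, 28 mm high together, lying on the incubator's black chamber lid; the point is their centre
- gas_filter_mid (a point): round white in-line gas filter, 54 mm across, 32 mm high with its stub, lying on the deck between the bay and the display front; the point is its centre, 12 mm up
- spare_flask_mid (a point): spare clear flask with a cap, 72 mm across, 125 mm high, standing on the bench left of the incubator; not part of the job; the point is on its axis, 60 mm up
- timer_mid (a point): small white lab timer, 50 x 75 mm, 22 mm high, lying on the bench at the left of the robot; the point is its centre

How it is judged:
By the outcome, as a careful person would: the job done as asked, in the order asked, and still so for the second after the job is handed in, while the arm keeps its last pose, push and grip.
It also fails if it takes over 67 s, if anything falls off the work surface, if the arm or the gripper's body presses on something with over 40 N, if the wrist force passes 120 N, or if a joint passes its speed limit or range.

## Working session

There is one attempt and no reset: what is moved stays moved. The work goes in short steps, Python scripts to look and compute and a tool call to move; the robot and the scene stay as the last step left them, time stands still between calls to the robot, and variables do not carry over. Pictures are saved under pics/ and viewed, and the job is handed in when it is done.

Besides the shell and the picture viewer there is one more tool, called after "Emit:" as name(argument=value, ...) on one line, values as JSON. drive_tool: Moves the arm, as the interface text tells. Shifts and turns lie within -1 to 1; 1 stands for 0.04 m of shift or 120 degrees of turn. Its arguments: {"type":"object","properties":{"increments":{"type":"array"},"hand":{"type":"number"},"squeeze":{"type":"number"}},"required":["increments"]}

```bash
mkdir -p pics; cat > h.py <<'E'
import numpy as np,cv2,json
from cell import env
def shot(n,tag):
    c=env.read_camera(n); cv2.imwrite(f'pics/{tag}.png',cv2.cvtColor(c['frame'],cv2.COLOR_RGB2BGR))
    np.savez(f'pics/{tag}.npz',**{k:np.array(v) for k,v in c.items()}); return c
def load(tag): return dict(np.load(f'pics/{tag}.npz'))
def ray(c,u,v):
    d=np.array([(u-c['cx'])/c['fx'],(v-c['cy'])/c['fy'],1.]);R=np.array(c['R']);t=np.array(c['t'])
    return -R.T@t, R.T@d
def onz(c,u,v,z):
    o,d=ray(c,u,v); return o+d*(z-o[2])/d[2]
def proj(c,X):
    p=np.array(c['R'])@np.array(X)+np.array(c['t']); return np.array([c['fx']*p[0]/p[2]+c['cx'],c['fy']*p[1]/p[2]+c['cy']])
E
python3 - <<'E'
from h import *
for n in ['scene','side','wrist']:
    c=shot(n,n+'0'); o,d=ray(c,256,192); print(n,c['fx'],o.round(3),d.round(3))
o=env.get_obs(); print({k:np.round(v,3) for k,v in o.items()})
E
```

```text
scene 428.0971403622503 [0.909 0.418 0.981] [-0.455 -0.352 -0.818]
side 401.29882658974844 [0.888 0.835 0.909] [-0.394 -0.632 -0.668]
wrist 315.00638863973995 [ 0.328 -0.566  0.384] [-0.255 -0.104 -0.961]
{'time_s': np.float64(0.15), 'qpos': array([67.099, 18.429, -4.016, 83.158,  1.295, 78.541, -3.26 ]), 'joint_velocities': array([-0.074, -0.155,  0.039, -0.242, -0.   ,  0.032,  0.052]), 'effort': array([ 1.0000e-03, -4.9180e+01, -4.0400e-01, -3.1288e+01, -6.4000e-02,
        4.1000e-02,  0.0000e+00]), 'tool_pos': array([ 0.261, -0.595,  0.222]), 'tool_rot': array([-176.613,   89.917,  117.098]), 'force': array([ 0.005, -0.393,  0.806]), 'wrist_torque': array([ 0.019, -0.026, -0.003]), 'grip_width': np.float64(0.087)}
```

View pics/scene0.png

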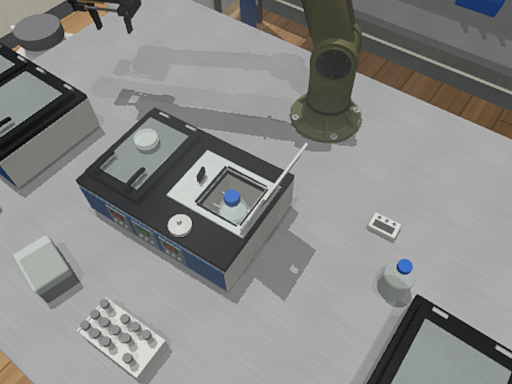

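View pics/side0.png

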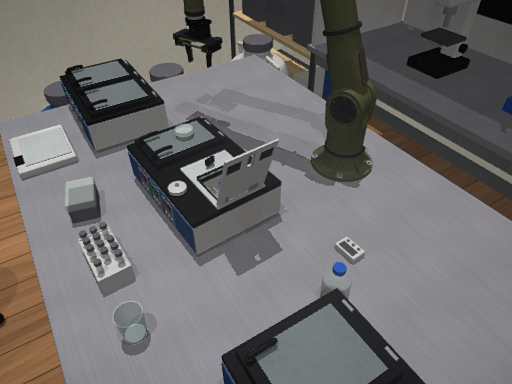

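View pics/wrist0.png

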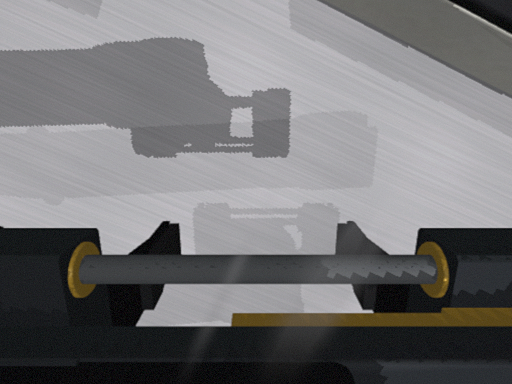

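The scene view shows the incubator around px (185,190), with its blue front towards the lower left, the cap near (232,197), the wing near (201,174), the filter at (180,225) and the cover leaning out on the right. I'll enlarge both views.

```bash
python3 - <<'E'
import cv2
a=cv2.imread('pics/scene0.png')[100:295,70:320]; cv2.imwrite('pics/z1.png',cv2.resize(a,None,fx=3.2,fy=3.05,interpolation=cv2.INTER_CUBIC)[:, :800])
a=cv2.imread('pics/side0.png')[105:255,115:295]; cv2.imwrite('pics/z2.png',cv2.resize(a,None,fx=4,fy=4,interpolation=cv2.INTER_CUBIC))
E
```

```text
(no output)
```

View pics/z1.png

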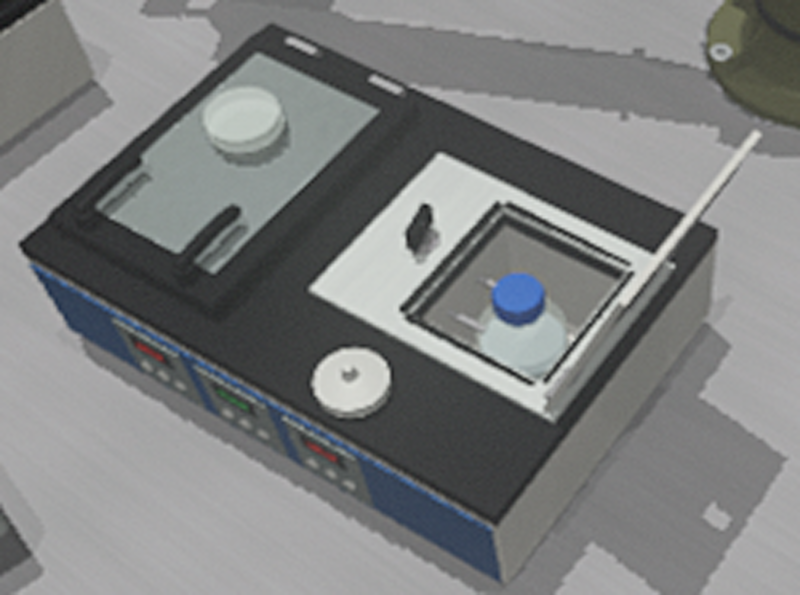

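View pics/z2.png

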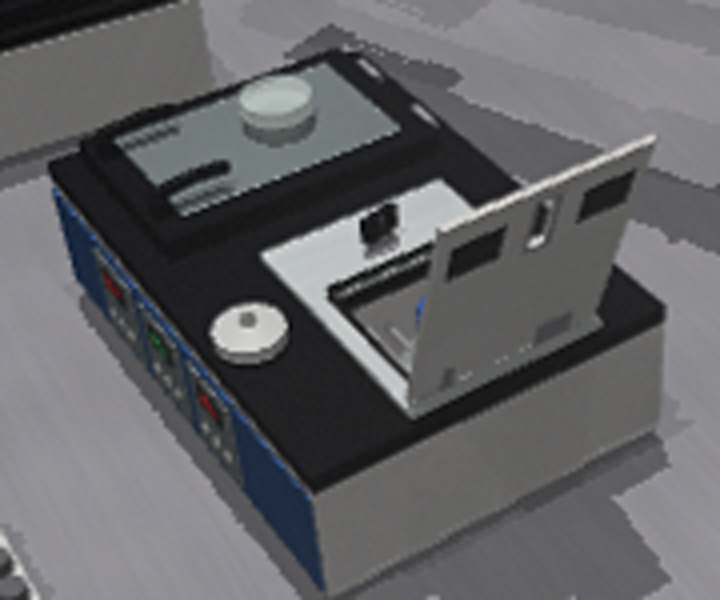

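```bash
cat > fit.py <<'E'
from h import *
from scipy.optimize import least_squares
s=load('scene0');d=load('side0')
Z=lambda p:(p[0]/3.2+70,p[1]/3.05+100)
S=lambda p:(p[0]/4+115,p[1]/4+105)
m=[(s,Z((497,523)),(.15,.225,.138)),(s,Z((716,233)),(-.15,.225,.138)),(s,Z((24,247)),(.15,-.225,.138)),
(d,S((315,490)),(.15,.225,.138)),(d,S((665,308)),(-.15,.225,.138)),(d,S((50,175)),(.15,-.225,.138))]
def W(q,X):
    c,n=np.cos(q[2]),np.sin(q[2]);return np.array([q[0]+c*X[0]-n*X[1],q[1]+n*X[0]+c*X[1],X[2]])
f=lambda q:np.concatenate([proj(c,W(q,X))-np.array(u) for c,u,X in m])
for c,u,X in m: print(onz(c,*u,X[2]).round(4),X)
best=min((least_squares(f,[.6,-.1,a]) for a in np.arange(-3,3.2,1)),key=lambda r:r.cost)
q=best.x;print(q,np.degrees(q[2]),f(q).round(1))
for n,X in dict(cap=(-.015,.13,.141),wing=(-.015,.042,.174),hinge=(0,.205,.144)).items():
    print(n,W(q,X).round(4),proj(s,W(q,X)).round(1),proj(d,W(q,X)).round(1))
# blue cap centroid
import cv2
for n,c in(('s',s),('d',d)):
    h=cv2.cvtColor(c['frame'],cv2.COLOR_RGB2HSV);k=cv2.inRange(h,(100,150,60),(125,255,255))
    N,l,st,ce=cv2.connectedComponentsWithStats(k)
    for i in range(1,N):
        if st[i,4]>20: print(n,st[i],ce[i].round(1))
np.save('q.npy',q)
E
python3 fit.py
```

```text
[0.6456 0.1258 0.138 ] (0.15, 0.225, 0.138)
[0.3484 0.1027 0.138 ] (-0.15, 0.225, 0.138)
[ 0.6724 -0.32    0.138 ] (0.15, -0.225, 0.138)
[0.6443 0.1359 0.138 ] (0.15, 0.225, 0.138)
[0.3457 0.1085 0.138 ] (-0.15, 0.225, 0.138)
[ 0.6749 -0.3023  0.138 ] (0.15, -0.225, 0.138)
[ 0.50989235 -0.10633836 -6.21611028] -356.15688407886665 [ 1.2  0.2  2.6  0.2 -0.9  0.4 -1.3 -1.8  0.1 -0.1 -1.8 -2.8]
cap [0.4862 0.0224 0.141 ] [233.4 197.2] [225.4 181.9]
wing [ 0.4921 -0.0654  0.174 ] [202.1 173.1] [209.1 158.5]
hinge [0.4962 0.0982 0.144 ] [256.6 215.4] [235.4 197.1]
s [455   0  50  17 509] [481.9   5.4]
s [  0 167  15  18  46] [  4.6 174.4]
s [224 190  15  12 121] [231.5 195.3]
s [397 259  15  15 176] [404.1 266.2]
d [502  96  10  19 111] [507.9 105.4]
d [ 43 105  14   6  23] [ 48.9 107.2]
d [130 156   9  13  31] [133.4 162.2]
d [134 168   7  13  24] [136.7 173.6]
d [333 262  13  14 132] [339.  268.2]
d [222 363  12  21  41] [226.9 373.4]
```

```bash
cat >> h.py <<'E'
from scipy.spatial.transform import Rotation as Ro
def st():
    o=env.get_obs(); R=Ro.from_euler('xyz',o['tool_rot'],degrees=True).as_matrix()
    print('t',round(o['time_s'],2),'p',np.round(o['tool_pos'],4),'q',np.round(o['qpos'],1),'F',np.round(o['force'],1),'T',np.round(o['wrist_torque'],2),'w',round(o['grip_width'],4),'jaw',np.degrees(np.arctan2(R[1,2],R[0,2])).round(1),'tx',R[:,0].round(3))
    return o,R
def plan(p,jaw,n=None):
    """to go down-pointing at p, jaw angle deg: total units, rows"""
    o,R=st(); z=np.array([np.cos(np.radians(jaw)),np.sin(np.radians(jaw)),0]);x=np.array([0,0,-1.]);G=np.stack([x,np.cross(z,x),z],1)
    rv=Ro.from_matrix(R.T@G).as_rotvec(degrees=True); D=R.T@(np.array(p)-o['tool_pos'])
    print('tool-frame shift units',(D/.04).round(3),'turn units',(rv/120).round(4),'deg',rv.round(1),'dist',np.linalg.norm(D).round(3))
E
python3 - <<'E'
from h import *
o,R=st();print(R.round(2))
plan([.49,-.03,.33],90)
plan([.49,-.03,.33],0)
plan([.49,-.03,.33],-90)
c=load('wrist0')
print('cam in tool', R.T@(-c['R'].T@c['t']-o['tool_pos']), (R.T@c['R'].T).round(2))
s=load('scene0')
print(onz(s,231.5,195.3,.135),onz(s,202,172.5,.168))
E
```

```text
t 0.15 p [ 0.2612 -0.5948  0.2217] q [67.1 18.4 -4.  83.2  1.3 78.5 -3.3] F [ 0.  -0.4  0.8] T [ 0.02 -0.03 -0.  ] w 0.0868 jaw -66.3 tx [-0.001  0.001 -1.   ]
[[-0.    0.92  0.4 ]
 [ 0.    0.4  -0.92]
 [-1.   -0.   -0.  ]]
t 0.15 p [ 0.2612 -0.5948  0.2217] q [67.1 18.4 -4.  83.2  1.3 78.5 -3.3] F [ 0.  -0.4  0.8] T [ 0.02 -0.03 -0.  ] w 0.0868 jaw -66.3 tx [-0.001  0.001 -1.   ]
tool-frame shift units [ -2.693  10.916 -10.631] turn units [-1.3024e+00 -3.0000e-04 -9.0000e-04] deg [-1.563e+02 -0.000e+00 -1.000e-01] dist 0.619
t 0.15 p [ 0.2612 -0.5948  0.2217] q [67.1 18.4 -4.  83.2  1.3 78.5 -3.3] F [ 0.  -0.4  0.8] T [ 0.02 -0.03 -0.  ] w 0.0868 jaw -66.3 tx [-0.001  0.001 -1.   ]
tool-frame shift units [ -2.693  10.916 -10.631] turn units [-5.524e-01 -6.000e-04 -4.000e-04] deg [-66.3  -0.1  -0. ] dist 0.619
t 0.15 p [ 0.2612 -0.5948  0.2217] q [67.1 18.4 -4.  83.2  1.3 78.5 -3.3] F [ 0.  -0.4  0.8] T [ 0.02 -0.03 -0.  ] w 0.0868 jaw -66.3 tx [-0.001  0.001 -1.   ]
tool-frame shift units [ -2.693  10.916 -10.631] turn units [ 0.1976 -0.0007  0.0002] deg [23.7 -0.1  0. ] dist 0.619
cam in tool [-1.61811709e-01  7.28659692e-02  4.14122111e-05] [[ 0.   -0.27  0.96]
 [ 0.   -0.96 -0.27]
 [ 1.    0.   -0.  ]]
[0.48153092 0.01227887 0.135     ] [ 0.4876988  -0.07054831  0.168     ]
```

Emit:
drive_tool(increments=[[[-0.5, 0.5, -0.5], [0, 0, 0]], [[-0.5, 0.8, -0.7], [0, 0, 0]], [[-0.5, 0.8, -0.7], [0, 0, 0]], [[-0.5, 0.8, -0.7], [0, 0, 0]], [[-0.5, 0.8, -0.7], [0, 0, 0]], [[-0.5, 0.8, -0.7], [0, 0, 0]], [[0, 0.9, -0.8], [0, 0, 0]], [[0, 0.9, -0.8], [0, 0, 0]], [[0, 0.9, -0.8], [0, 0, 0]], [[0, 0.9, -0.8], [0, 0, 0]]], hand=0.38, squeeze=25)

```text
time_s: 1.15
tool_pos: [0.4425, -0.1992, 0.3425]
tool_rot: [-17.9, 90.0, -84.2]
force: [0.5, -0.8, 1.0]
grip_width: 0.0598
```

Emit:
drive_tool(increments=[[[0, 0.9, -0.8], [0, 0, 0]], [[0, 0.9, -0.8], [0, 0, 0]], [[0, 0.5, -0.6], [0, 0, 0]], [[0, 0, 0], [-0.07, 0, 0]], [[0, 0, 0], [-0.07, 0, 0]], [[0, 0, 0], [-0.07, 0, 0]], [[0, 0, 0], [-0.07, 0, 0]], [[0, 0, 0], [-0.07, 0, 0]], [[0, 0, 0], [-0.07, 0, 0]], [[0, 0, 0], [-0.07, 0, 0]]])

```text
time_s: 2.15
tool_pos: [0.4908, -0.0836, 0.3423]
tool_rot: [-170.0, 90.0, -177.2]
force: [-0.3, -0.3, 0.6]
grip_width: 0.0601
```

```bash
python3 - <<'E'
from h import *
c=shot('wrist','w1')
plan([.49,-.08,.34],3.8)
E
```

```text
t 2.2 p [ 0.4908 -0.0835  0.3423] q [ 37.9  -1.1 -30.5  91.6  -0.5  89.3   0.5] F [ 0.   0.  -0.2] T [-0.04 -0.01 -0.02] w 0.0597 jaw -6.8 tx [-0.001 -0.    -1.   ]
tool-frame shift units [ 0.057  0.086 -0.031] turn units [-0.0886 -0.0003  0.    ] deg [-10.6  -0.    0. ] dist 0.004
```

View pics/w1.png

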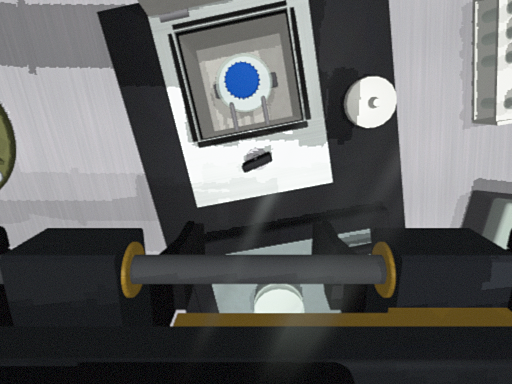

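The wrist view shows the blue cap at (242,80) and the wing at (257,160), with its blade tilted about 20° in the image.

```bash
cat > m.py <<'E'
import sys
from h import *
c=load(sys.argv[1]);f=c['frame'];q=np.load('q.npy')
h=cv2.cvtColor(f,cv2.COLOR_RGB2HSV);k=cv2.inRange(h,(100,130,50),(125,255,255))
N,l,s,ce=cv2.connectedComponentsWithStats(k);i=1+s[1:,4].argmax()
cn=max(cv2.findContours((l==i).astype('u1'),0,1)[0],key=cv2.contourArea);(u,v),r=cv2.minEnclosingCircle(cn)
print('cap',s[i],ce[i],(u,v,r),onz(c,*ce[i],.141).round(4),onz(c,u,v,.141).round(4))
a,b,x,y=[int(t) for t in sys.argv[2:6]]
g=cv2.cvtColor(f,cv2.COLOR_RGB2GRAY);k=np.zeros_like(g);k[b:y,a:x]=(g[b:y,a:x]<60)*255
N,l,s,ce=cv2.connectedComponentsWithStats(k);i=1+s[1:,4].argmax();print('wing',s[i],ce[i],onz(c,*ce[i],.168).round(4))
P=np.argwhere(l==i)[:,::-1];W=np.array([onz(c,*p,.17)[:2] for p in P]);w,V=np.linalg.eigh(np.cov(W.T));
an=np.degrees(np.arctan2(V[1,1],V[0,1]));print('blade ang world',(an+90)%180-90,'len',4*np.sqrt(w)*.866)
# white frame minAreaRect
k=((f.min(2)>205)*255).astype('u1');N,l,s,ce=cv2.connectedComponentsWithStats(k)
cv2.imwrite('pics/'+sys.argv[1]+'z.png',cv2.resize(cv2.cvtColor(f,cv2.COLOR_RGB2BGR)[0:220,100:400],None,fx=2.6,fy=2.6,interpolation=cv2.INTER_CUBIC))
E
python3 m.py w1 225 140 290 180
```

```text
cap [225  62  35  37 954] [241.63836478  79.639413  ] (242.0, 79.81428527832031, 18.213285446166992) [0.4844 0.0149 0.141 ] [0.4847 0.0146 0.141 ]
wing [243 152  29  20 271] [256.74538745 161.35793358] [ 0.4902 -0.0718  0.168 ]
blade ang world 17.965974158627773 len [0.01008263 0.03174438]
```

View pics/w1z.png

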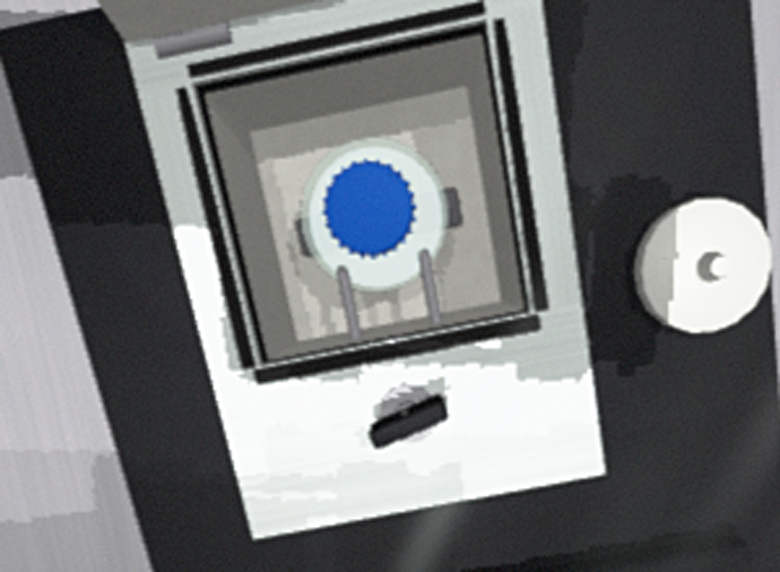

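```bash
python3 - <<'E'
from h import *
c=load('w1')
P=lambda u,v:onz(c,u/2.6+100,v/2.6,.144)
a,b,d,e=P(179,225),P(253,538),P(545,5),P(606,472)
for p,q in((b,a),(e,d)): print(np.degrees(np.arctan2(-(q-p)[0],(q-p)[1])),(p,q))
v=e-b;print(np.degrees(np.arctan2(v[1],v[0])),np.linalg.norm(v),(b+e)/2)
plan([.4846,.0148,.30],30)
E
```

```text
2.705631309012545 (array([ 0.41155398, -0.12244946,  0.144     ]), array([0.4049445 , 0.01741199, 0.144     ]))
3.7241217272432174 (array([ 0.57579878, -0.11104864,  0.144     ]), array([0.56335334, 0.08015515, 0.144     ]))
3.9707365893563025 0.1646400090586122 [ 0.49367638 -0.11674905  0.144     ]
t 2.2 p [ 0.4908 -0.0835  0.3423] q [ 37.9  -1.1 -30.5  91.6  -0.5  89.3   0.5] F [ 0.   0.  -0.2] T [-0.04 -0.01 -0.02] w 0.0597 jaw -6.8 tx [-0.001 -0.    -1.   ]
tool-frame shift units [ 1.057  2.423 -0.446] turn units [-3.069e-01 -3.000e-04 -0.000e+00] deg [-36.8  -0.   -0. ] dist 0.107
```

```bash
python3 - <<'E'
from h import *
from scipy.optimize import minimize_scalar
yaw=np.radians(3.6);cap=np.array([.4846,.0148]);Rz=np.array([[np.cos(yaw),-np.sin(yaw)],[np.sin(yaw),np.cos(yaw)]])
O=cap-Rz@np.array([-.015,.13]);print('origin',O)
np.save('q.npy',[*O,yaw])
W=lambda x,y,z:np.array([*(O+Rz@np.array([x,y])),z])
print('wing',W(-.015,.042,.174),'pad+',W(.05,.042,.149),'pad-',W(-.05,.042,.149),'hinge',W(0,.205,.144))
for n,uv,x in(('scene0',(757/3.2+70,133/3.05+100),-.08),('side0',(655/4+115,136/4+105),-.08),('side0',(436/4+115,235/4+105),.08)):
    c=load(n);e=lambda t:np.linalg.norm(proj(c,W(x,.205-.203*np.cos(t),.144+.203*np.sin(t)))-uv)
    r=minimize_scalar(e,bounds=(1.4,2.1),method='bounded');print(n,r.x,r.fun)
E
```

```text
origin [ 0.50773317 -0.11400162]
wing [ 0.49012557 -0.07302635  0.174     ] pad+ [ 0.5549973  -0.06894497  0.149     ] pad- [ 0.45519463 -0.07522402  0.149     ] hinge [0.49486111 0.09059386 0.144     ]
scene0 1.9085782063363201 5.768889883448099
side0 1.9400582013181742 5.575519001122516
side0 1.9473869631069773 4.714583105972467
```

Emit:
drive_tool(increments=[[[0, 0, 0], [-0.061, 0, 0]], [[0, 0, 0], [-0.061, 0, 0]], [[0, 0, 0], [-0.061, 0, 0]], [[0, 0, 0], [-0.061, 0, 0]], [[0, 0, 0], [-0.061, 0, 0]], [[0.3, 0.8, 0.4], [0, 0, 0]], [[0.3, 0.8, 0.4], [0, 0, 0]], [[0.3, 0.61, 0.29], [0, 0, 0]], [[0, 0, 0], [0, 0, 0]]])

```text
time_s: 3.1
tool_pos: [0.4847, 0.0197, 0.3052]
tool_rot: [123.2, 89.9, 152.6]
force: [-0.2, -0.0, -0.0]
grip_width: 0.0599
```

```bash
python3 - <<'E'
from h import *
plan([.4846,.0148,.115],30)
c=shot('wrist','w2');E=0
h=cv2.cvtColor(c['frame'],cv2.COLOR_RGB2HSV);k=cv2.inRange(h,(100,130,50),(125,255,255))
N,l,s,ce=cv2.connectedComponentsWithStats(k);i=1+s[1:,4].argmax();print(s[i],ce[i],onz(c,*ce[i],.141))
E
```

```text
t 3.1 p [0.4847 0.0197 0.3052] q [ 32.4  -2.5 -36.2  96.8  -1.5  85.3  25.7] F [-0.2 -0.  -0. ] T [ 0.02 -0.12  0.01] w 0.0599 jaw 29.4 tx [-0.002  0.001 -1.   ]
tool-frame shift units [ 4.755 -0.116 -0.057] turn units [-0.0051 -0.0007 -0.001 ] deg [-0.6 -0.1 -0.1] dist 0.19
[ 239  159   36   36 1012] [256.35671937 176.57213439] [0.48327398 0.01670737 0.141     ]
```

View pics/w2.png

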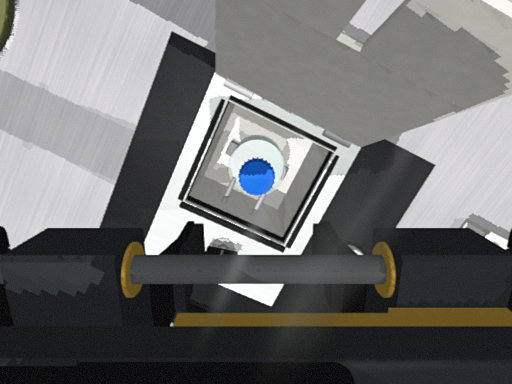

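The cap is at (256,177), between the fingers laterally, and the gripper and camera are clear of the cover. Going down.

Emit:
drive_tool(increments=[[[0.8, -0.08, -0.06], [0, 0, 0]], [[0.9, 0, 0], [0, 0, 0]], [[0.9, 0, 0], [0, 0, 0]], [[0.7, 0, 0], [0, 0, 0]], [[0.5, 0, 0], [0, 0, 0]], [[0.5, 0, 0], [0, 0, 0]], [[0.4, 0, 0], [0, 0, 0]], [[0, 0, 0], [0, 0, 0]]])

```text
time_s: 3.95
tool_pos: [0.4841, 0.0093, 0.1166]
tool_rot: [150.0, 89.8, 179.0]
force: [-0.0, -0.6, 0.9]
grip_width: 0.0604
```

```bash
python3 - <<'E'
from h import *
st()
shot('wrist','w3');shot('scene','s3')
cv2.imwrite('pics/s3z.png',cv2.resize(cv2.imread('pics/s3.png')[80:300,100:330],None,fx=2.6,fy=2.6))
E
```

```text
t 3.95 p [0.4841 0.0093 0.1166] q [ 31.3   5.3 -36.8 112.3   3.5  63.7  21.9] F [-0.  -0.6  0.9] T [ 0.08 -0.05  0.06] w 0.0604 jaw 28.9 tx [-0.004  0.    -1.   ]
```

View pics/s3z.png

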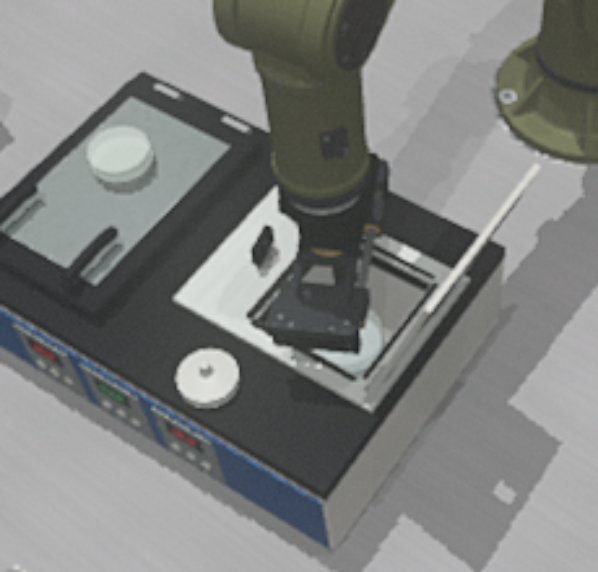

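View pics/w3.png

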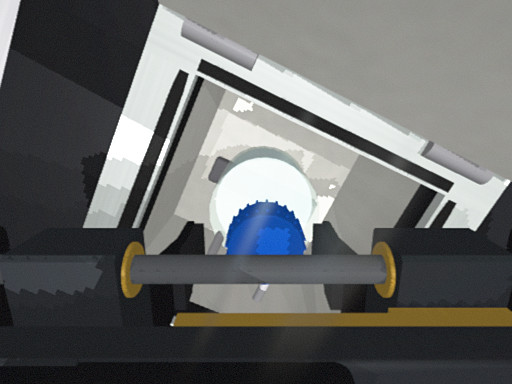

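Emit:
drive_tool(increments=[[[0.04, 0.14, 0.09], [0, 0, 0]], [[0, 0, 0], [0, 0, 0]]])

```text
time_s: 4.25
tool_pos: [0.4867, 0.0185, 0.1179]
tool_rot: [-21.7, 89.9, 7.5]
force: [0.6, 0.4, 0.5]
grip_width: 0.06
```

```bash
python3 - <<'E'
from h import *
st()
shot('wrist','w4')
E
```

```text
t 4.25 p [0.4867 0.0185 0.1179] q [ 30.7   5.4 -37.3 112.1   3.6  63.5  21. ] F [0.6 0.4 0.5] T [ 0.05 -0.1   0.02] w 0.06 jaw 29.1 tx [ 0.002  0.    -1.   ]
```

View pics/w4.png

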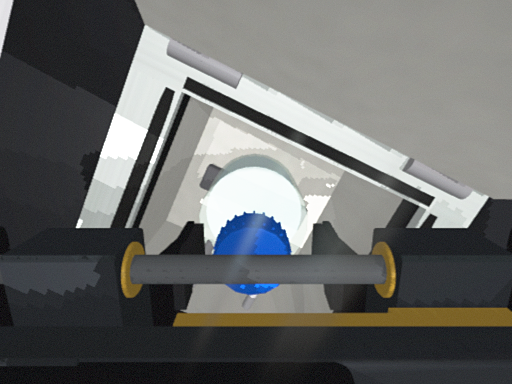

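```bash
python3 - <<'E'
from h import *
c=load('w4');o,R=st()
for uv in((253,293),(214,255),(292,255)):
    p=onz(c,*uv,.141);print(p.round(4),'tool',(R.T@(p-o['tool_pos'])*1000).round(1))
E
```

```text
t 4.3 p [0.4866 0.0181 0.1178] q [ 30.7   5.4 -37.3 112.2   3.7  63.5  21. ] F [ 0.  -0.6  0.3] T [ 0.06 -0.1   0.02] w 0.0601 jaw 29.2 tx [ 0.001 -0.    -1.   ]
[0.4931 0.0005 0.141 ] tool [-23.2 -18.6  -2.8]
[0.4664 0.0097 0.141 ] tool [-23.3   2.5 -21.7]
[0.4995 0.0281 0.141 ] tool [-23.2   2.5  16.2]
```

Emit:
drive_tool(increments=[[[0.03, 0, -0.06], [0, 0, 0]], [[0, 0, 0], [0, 0, 0]], [[0, 0, 0], [0, 0, 0]]])

```text
time_s: 4.6
tool_pos: [0.4838, 0.0161, 0.1158]
tool_rot: [-102.7, 90.0, -73.6]
force: [0.3, -0.7, -0.2]
grip_width: 0.0601
```

Emit:
drive_tool(increments=[[[0, 0, 0], [0, 0, 0]], [[0, 0, 0], [0, 0, 0]], [[0, 0, 0], [0, 0, 0]], [[0, 0, 0], [0, 0, 0]], [[0, 0, 0], [0, 0, 0]]], hand=-1, squeeze=25)

```text
time_s: 5.1
tool_pos: [0.4844, 0.0166, 0.1158]
tool_rot: [-13.3, 89.9, 15.8]
force: [1.6, 1.2, -1.8]
grip_width: 0.0375
```

```bash
python3 - <<'E'
from h import *
st()
E
```

```text
t 5.1 p [0.4844 0.0166 0.1158] q [ 30.8   5.2 -37.2 112.5   3.5  63.3  21.3] F [ 1.6  1.2 -1.8] T [ 0.15 -0.48 -0.01] w 0.0375 jaw 29.1 tx [ 0.001  0.    -1.   ]
```

Emit:
drive_tool(increments=[[[0, 0, 0], [0.064, 0, 0]], [[0, 0, 0], [0.064, 0, 0]], [[0, 0, 0], [0.064, 0, 0]], [[0, 0, 0], [0.064, 0, 0]]])

```text
time_s: 5.5
tool_pos: [0.4851, 0.0167, 0.1158]
tool_rot: [15.6, 89.8, 13.7]
force: [5.1, 0.8, -3.3]
grip_width: 0.0373
```

```bash
python3 - <<'E'
from h import *
st()
E
```

```text
t 5.5 p [0.4851 0.0167 0.1158] q [ 29.2   5.1 -35.5 112.6   3.3  63.2  -9.6] F [ 5.1  0.8 -3.3] T [ 0.14 -0.97  0.03] w 0.0373 jaw -1.9 tx [ 0.003  0.001 -1.   ]
```

Emit:
drive_tool(increments=[[[0, 0, 0], [0.064, 0, 0]], [[0, 0, 0], [0.064, 0, 0]], [[0, 0, 0], [0.064, 0, 0]]])

```text
time_s: 5.8
tool_pos: [0.4856, 0.0167, 0.1158]
tool_rot: [35.4, 89.8, 10.5]
force: [7.6, 3.2, -4.3]
grip_width: 0.0372
```

```bash
python3 - <<'E'
from h import *
st()
E
```

```text
t 5.8 p [0.4856 0.0167 0.1158] q [ 28.1   5.  -34.3 112.6   3.1  63.1 -32.5] F [ 7.6  3.2 -4.3] T [ 0.84 -1.59  0.68] w 0.0372 jaw -24.9 tx [ 0.004  0.001 -1.   ]
```

Emit:
drive_tool(increments=[[[0, 0, 0], [0, 0, 0]], [[0, 0, 0], [0, 0, 0]], [[0, 0, 0], [0, 0, 0]], [[0, 0, 0], [-0.06, 0, 0]], [[0, 0, 0], [-0.06, 0, 0]], [[0, 0, 0], [-0.06, 0, 0]], [[0, 0, 0], [-0.06, 0, 0]], [[0, 0, 0], [0, 0, 0]]], hand=0.3)

```text
time_s: 6.6
tool_pos: [0.4836, 0.0162, 0.1157]
tool_rot: [-167.3, 90.0, -163.1]
force: [0.2, -0.3, 0.5]
grip_width: 0.0565
```

```bash
python3 - <<'E'
from h import *
st()
E
```

```text
t 6.6 p [0.4836 0.0162 0.1157] q [ 29.6   5.1 -35.8 112.6   3.3  63.3  -3.5] F [ 0.2 -0.3  0.5] T [ 0.04 -0.1   0.03] w 0.0565 jaw 4.2 tx [-0.001 -0.    -1.   ]
```

Emit:
drive_tool(increments=[[[0, 0, 0], [0, 0, 0]], [[0, 0, 0], [0, 0, 0]], [[0, 0, 0], [0, 0, 0]], [[0, 0, 0], [0, 0, 0]]], hand=-1, squeeze=25)

```text
time_s: 7.0
tool_pos: [0.4849, 0.0164, 0.1158]
tool_rot: [-0.2, 89.9, 3.9]
force: [5.0, -0.2, -3.9]
grip_width: 0.0376
```

```bash
python3 - <<'E'
from h import *
st()
E
```

```text
t 7.0 p [0.4849 0.0164 0.1158] q [ 29.5   5.1 -35.8 112.6   3.3  63.2  -3.6] F [ 5.  -0.2 -3.9] T [ 0.04 -0.77  0.04] w 0.0376 jaw 4.1 tx [ 0.002  0.    -1.   ]
```

Emit:
drive_tool(increments=[[[0, 0, 0], [0.03, 0, 0]], [[0, 0, 0], [0.03, 0, 0]]])

```text
time_s: 7.2
tool_pos: [0.4852, 0.0184, 0.1158]
tool_rot: [41.8, 89.8, 38.8]
force: [5.0, 6.4, -4.6]
grip_width: 0.0371
```

```bash
python3 - <<'E'
from h import *
st()
E
```

```text
t 7.2 p [0.4852 0.0184 0.1158] q [ 29.1   5.1 -35.5 112.6   3.2  63.1 -10.8] F [ 5.   6.4 -4.6] T [ 1.2  -1.13  0.7 ] w 0.0371 jaw -3.1 tx [ 0.003  0.002 -1.   ]
```

Emit:
drive_tool(increments=[[[0, 0, 0], [0, 0, 0]], [[0, 0, 0], [0, 0, 0]], [[0, 0, 0], [0, 0, 0]], [[-0.8, 0, 0], [0, 0, 0]], [[-0.8, 0, 0], [0, 0, 0]], [[-0.7, 0, 0], [0, 0, 0]], [[0, -0.8, 0.1], [0, 0, 0]], [[0, -0.8, 0.1], [0, 0, 0]], [[0, -0.7, 0.05], [0, 0, 0]], [[0, 0, 0], [0, 0, 0]]], hand=0.2)

```text
time_s: 8.2
tool_pos: [0.4883, -0.0812, 0.2075]
tool_rot: [-115.3, 89.9, -118.7]
force: [0.8, -0.3, -0.7]
grip_width: 0.0521
```

Emit:
drive_tool(increments=[[[0, 0, 0], [0.064, 0, 0]], [[0, 0, 0], [0.064, 0, 0]], [[0, 0, 0], [0.064, 0, 0]], [[0, 0, 0], [0.064, 0, 0]], [[0, 0, 0], [0.064, 0, 0]], [[0, 0, 0], [0.064, 0, 0]], [[0, 0, 0], [0.064, 0, 0]], [[0, 0, 0], [0.064, 0, 0]], [[0, 0, 0], [0.064, 0, 0]], [[0, 0, 0], [0, 0, 0]]])

```text
time_s: 9.2
tool_pos: [0.4888, -0.0754, 0.2077]
tool_rot: [-120.3, 90.0, 167.5]
force: [-0.8, -0.3, 0.2]
grip_width: 0.0522
```

```bash
python3 - <<'E'
from h import *
plan([.4905,-.0705,.153],-72)
shot('wrist','w5');shot('scene','s5')
cv2.imwrite('pics/s5z.png',cv2.resize(cv2.imread('pics/s5.png')[80:300,100:330],None,fx=2.6,fy=2.6))
E
```

```text
t 9.2 p [ 0.4888 -0.0754  0.2077] q [ 34.7   1.1 -29.1 104.9   0.6  74.1 -66.7] F [-0.8 -0.3  0.2] T [ 0.04 -0.03  0.04] w 0.0522 jaw -72.1 tx [-0.  0. -1.]
tool-frame shift units [ 1.367  0.079 -0.104] turn units [-0.0012 -0.0001  0.0002] deg [-0.1 -0.   0. ] dist 0.055
```

View pics/s5z.png

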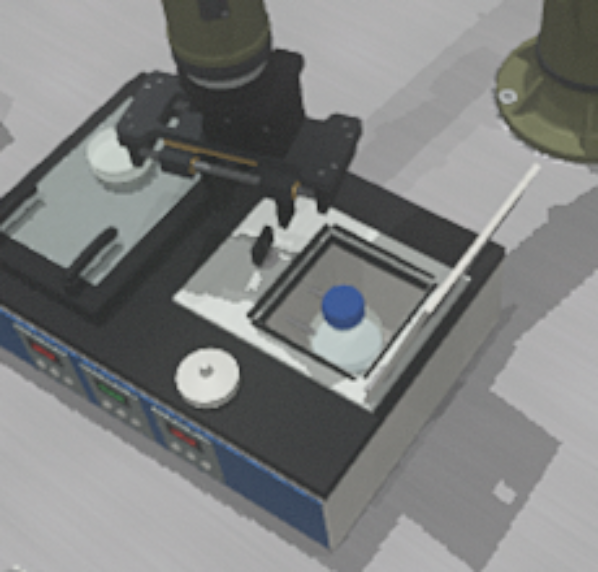

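View pics/w5.png

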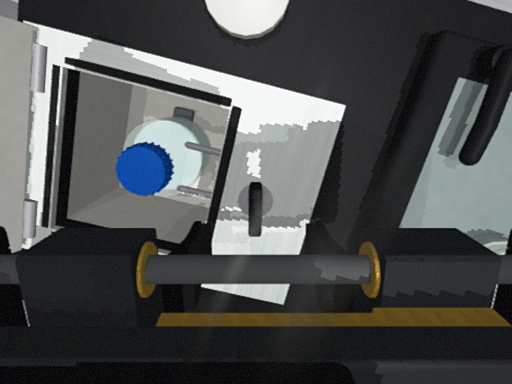

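The wing is upright in the wrist image at u≈255, v 183–236, so the jaws are square to the blade. The scene view shows the way clear.

```bash
python3 - <<'E'
from h import *
c=load('w5');o,R=st()
g=cv2.cvtColor(c['frame'],cv2.COLOR_RGB2GRAY)
for v in(195,205,215,225,232): print(v,g[v,244:268])
for uv in((255.5,183),(255.5,236),(255.5,215)):
    p=onz(c,*uv,.174);print(p.round(4),'tool',(R.T@(p-o['tool_pos'])*1000).round(1))
E
```

```text
t 9.3 p [ 0.4889 -0.0756  0.2077] q [ 34.7   1.1 -29.1 104.9   0.6  74.1 -66.5] F [-0.2  0.   0.6] T [ 0.01  0.03 -0.02] w 0.0521 jaw -71.9 tx [-0.  0. -1.]
195 [120 120 117 118  80  27  12  16  22  34  38  39  41  44  45  47  42  38
  85 104 115 123 117 120]
205 [118 114 115 114  81  27  14  21  33  40  48  46  53  54  61  65  59  63
  94 119 122 121 119 120]
215 [155 160 153 147  94  26  28  39  42  45  52  57  62  62  69  74  70  75
 109 134 140 147 152 156]
225 [219 218 221 223 149  56  50  60  64  64  68  72  70  67  68  65  57 106
 147 136 126 130 126 123]
232 [217 224 233 211 132  60  64  69  71  71  72  69  67  62  57  43  54 154
 225 237 236 225 217 215]
[ 0.5102 -0.0671  0.174 ] tool [33.7 22.9 -1.4]
[ 0.4752 -0.0783  0.174 ] tool [ 33.7 -13.8  -1.6]
[ 0.4895 -0.0737  0.174 ] tool [33.7  1.2 -1.5]
```

Emit:
drive_tool(increments=[[[0, 0.08, -0.04], [0, 0, 0]], [[0, 0, 0], [0, 0, 0]], [[0.35, 0, 0], [0, 0, 0]], [[0.4, 0, 0], [0, 0, 0]], [[0.35, 0, 0], [0, 0, 0]], [[0.2, 0, 0], [0, 0, 0]], [[0, 0, 0], [0, 0, 0]], [[0, 0, 0], [0, 0, 0]]], hand=-0.3)

```text
time_s: 10.1
tool_pos: [0.4917, -0.0736, 0.1558]
tool_rot: [176.6, 90.0, 104.5]
force: [0.9, 0.8, 0.3]
grip_width: 0.0306
```

```bash
python3 - <<'E'
from h import *
st();shot('wrist','w6')
E
```

```text
t 10.1 p [ 0.4917 -0.0736  0.1558] q [ 34.1   3.9 -29.5 108.5   2.1  68.1 -68.3] F [0.9 0.8 0.3] T [ 0.02 -0.07 -0.03] w 0.0306 jaw -72.2 tx [-0.  0. -1.]
```

View pics/w6.png

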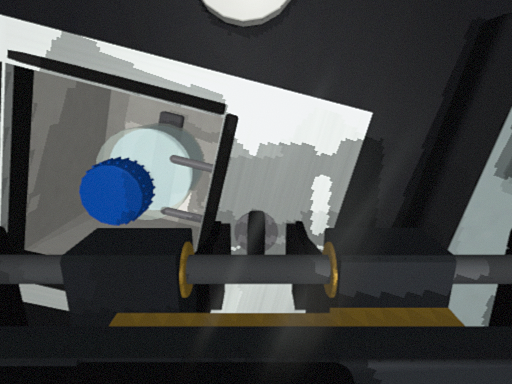

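The wing sits centred between the fingers (u≈256). I'll grip it and turn it anticlockwise to 3.6° world, which is about 75.6° of turn.

Emit:
drive_tool(increments=[[[0, 0, 0], [0, 0, 0]], [[0, 0, 0], [0, 0, 0]], [[0, 0, 0], [0, 0, 0]], [[0, 0, 0], [0, 0, 0]]], hand=-1, squeeze=15)

```text
time_s: 10.55
tool_pos: [0.4914, -0.0724, 0.156]
tool_rot: [-177.5, 89.9, 110.4]
force: [-0.8, 3.3, 2.7]
grip_width: 0.009
```

```bash
python3 - <<'E'
from h import *
st()
E
```

```text
t 10.55 p [ 0.4914 -0.0724  0.156 ] q [ 34.1   3.9 -29.6 108.5   2.   68.2 -68.3] F [-0.8  3.3  2.7] T [0.77 0.23 0.02] w 0.009 jaw -72.2 tx [-0.001  0.001 -1.   ]
```

Emit:
drive_tool(increments=[[[0, 0, 0], [-0.063, 0, 0]], [[0, 0, 0], [-0.063, 0, 0]], [[0, 0, 0], [-0.063, 0, 0]], [[0, 0, 0], [-0.063, 0, 0]], [[0, 0, 0], [-0.063, 0, 0]]])

```text
time_s: 11.05
tool_pos: [0.4912, -0.0722, 0.1561]
tool_rot: [156.5, 89.9, 122.5]
force: [-2.7, 3.7, 3.9]
grip_width: 0.0088
```

```bash
python3 - <<'E'
from h import *
st()
E
```

```text
t 11.05 p [ 0.4912 -0.0722  0.1561] q [ 35.4   3.9 -31.  108.5   2.1  68.2 -30.3] F [-2.7  3.7  3.9] T [ 0.68  0.46 -0.06] w 0.0088 jaw -34.0 tx [-0.001  0.001 -1.   ]
```

Width 9 mm and friction torque 0.06 N m, so the blade is turning with the gripper. Completing the turn.

Emit:
drive_tool(increments=[[[0, 0, 0], [-0.063, 0, 0]], [[0, 0, 0], [-0.063, 0, 0]], [[0, 0, 0], [-0.063, 0, 0]], [[0, 0, 0], [-0.063, 0, 0]], [[0, 0, 0], [-0.063, 0, 0]], [[0, 0, 0], [0, 0, 0]]])

```text
time_s: 11.65
tool_pos: [0.4909, -0.0722, 0.156]
tool_rot: [135.8, 89.9, 139.3]
force: [-3.9, 4.3, 5.5]
grip_width: 0.0089
```

```bash
python3 - <<'E'
from h import *
st()
E
```

```text
t 11.65 p [ 0.4909 -0.0722  0.156 ] q [ 36.8   4.  -32.5 108.5   2.3  68.2   7.1] F [-3.9  4.3  5.5] T [0.93 0.76 0.01] w 0.0089 jaw 3.5 tx [-0.002  0.001 -1.   ]
```

Emit:
drive_tool(increments=[[[0, 0, 0], [0, 0, 0]], [[0, 0, 0], [0, 0, 0]], [[0, 0, 0], [0, 0, 0]], [[-0.7, 0, 0], [0, 0, 0]], [[-1, 0, 0], [0, 0, 0]], [[-1, 0, 0], [0, 0, 0]], [[-1, 0, 0], [0, 0, 0]], [[-1, 0, 0], [0, 0, 0]], [[-0.5, 0, 0], [0, 0, 0]], [[0, 0, 0], [0, 0, 0]]], hand=-0.2)

```text
time_s: 12.65
tool_pos: [0.4932, -0.074, 0.3671]
tool_rot: [-20.2, 89.6, -16.8]
force: [1.5, 0.7, -0.4]
grip_width: 0.0347
```

```bash
python3 - <<'E'
from h import *
st();shot('wrist','w7');shot('side','d7')
E
python3 m.py w7 225 120 300 190
```

```text
t 12.65 p [ 0.4932 -0.074   0.3671] q [ 37.8  -1.2 -31.5  89.   -0.6  91.7   9.7] F [ 1.5  0.7 -0.4] T [ 0.04 -0.14  0.01] w 0.0347 jaw 3.4 tx [ 0.006 -0.002 -1.   ]
cap [239  71  32  33 803] [254.21419676  87.44209215] (254.2625274658203, 87.34960174560547, 16.35181427001953) [0.4841 0.0152 0.141 ] [0.4841 0.0153 0.141 ]
wing [225 137  66   5 298] [256.06711409 138.91946309] [ 0.4895 -0.0414  0.168 ]
blade ang world 3.8367736224892326 len [0.00516802 0.0743895 ]
```

View pics/w7.png

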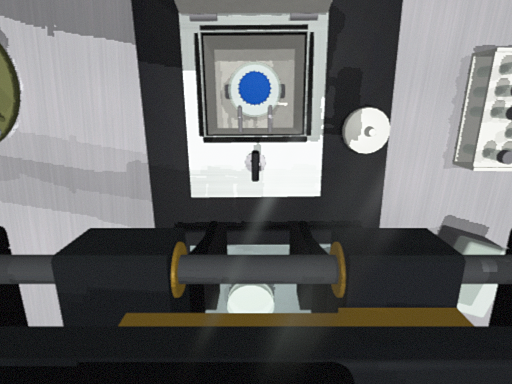

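View pics/d7.png

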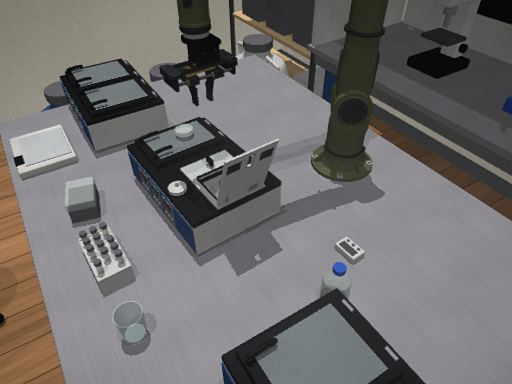

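```bash
python3 m.py w7 240 146 272 190
```

```text
cap [239  71  32  33 803] [254.21419676  87.44209215] (254.2625274658203, 87.34960174560547, 16.35181427001953) [0.4841 0.0152 0.141 ] [0.4841 0.0153 0.141 ]
wing [252 151   7  30 189] [255.02116402 164.85714286] [ 0.4901 -0.0715  0.168 ]
blade ang world -86.6300823153914 len [0.0074826  0.03402145]
```

Wing measured at 89.6° to the incubator's x, so it lines up with the slot. Both wing and cap are done. Next I go over the cover's top edge to its outer side, with the fingers closed.

Emit:
drive_tool(increments=[[[-0.6, 0, 0.8], [0, 0, 0]], [[-0.1, 0.9, 0.76], [0, 0, 0]], [[0, 1, 0], [0, 0, 0]], [[0, 1, 0], [0, 0, 0]], [[0, 1, 0], [0, 0, 0]], [[0, 1, 0], [0, 0, 0]], [[0, 1, 0], [0, 0, 0]], [[0, 0.7, 0], [0, 0, 0]], [[0, 0, 0], [0, 0, 0]], [[0, 0, 0], [0, 0, 0]]], hand=-1, squeeze=40)

```text
time_s: 13.75
tool_pos: [0.5376, 0.1937, 0.39]
tool_rot: [-156.6, 89.8, -153.1]
force: [-0.6, 0.1, -0.4]
grip_width: 0.0003
```

```bash
python3 - <<'E'
from h import *
plan([.538,.19,.305],3.6);shot('side','d8');shot('scene','s8')
a=cv2.imread('pics/d8.png')[40:290,110:380];cv2.imwrite('pics/d8z.png',cv2.resize(a,None,fx=2.3,fy=2.3))
a=cv2.imread('pics/s8.png')[0:300,90:400];cv2.imwrite('pics/s8z.png',cv2.resize(a,None,fx=1.9,fy=1.9))
E
```

```text
t 13.75 p [0.5376 0.1937 0.39  ] q [ 15.2  11.3 -45.   76.1   8.   96.  -24.9] F [-0.6  0.1 -0.4] T [-0.03 -0.15 -0.01] w 0.0003 jaw 3.5 tx [-0.003 -0.001 -1.   ]
tool-frame shift units [ 2.124 -0.091  0.01 ] turn units [-0.0008 -0.0012  0.0005] deg [-0.1 -0.1  0.1] dist 0.085
```

View pics/d8z.png

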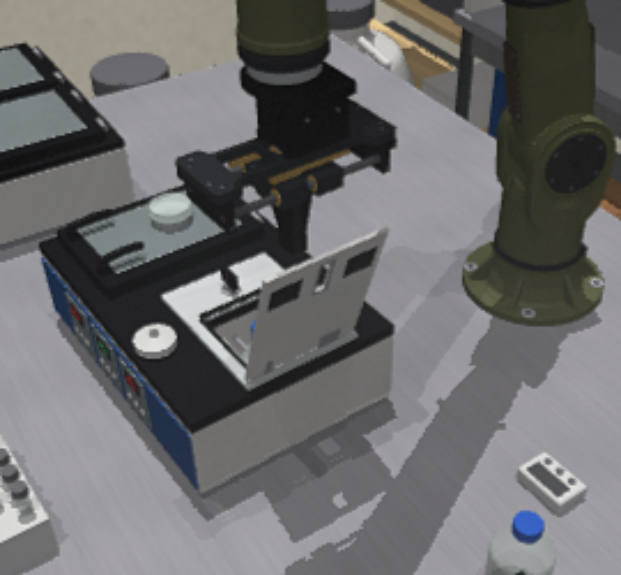

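View pics/s8z.png

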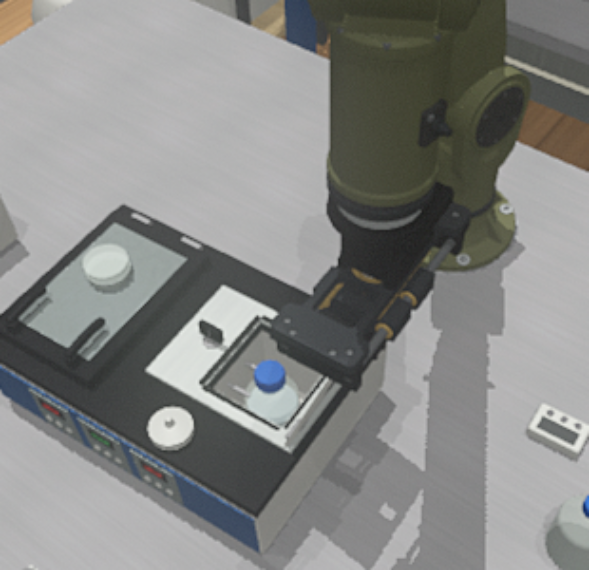

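```bash
python3 - <<'E'
from h import *
c=load('d8');s=load('s8')
for X in([.5376,.1937,.39],[.5376,.1937,.305]):
  p=proj(c,X);r=proj(s,X);print((p-[110,40])*2.3,(r-[90,0])*1.9)
# cover top corners from side: triangulate with hinge model
q=np.load('q.npy');O=np.array([.5073,-.1132]);y=np.radians(3.8);Rz=np.array([[np.cos(y),-np.sin(y)],[np.sin(y),np.cos(y)]])
for t in(1.7,1.8,1.9):
  for x in(-.08,.08):
    X=[*(O+Rz@[x,.205-.203*np.cos(t)]),.144+.203*np.sin(t)];print(t,x,np.round(X,3),(proj(c,X)-[110,40])*2.3)
E
```

```text
[290.67847867 245.56682253] [370.81036785 348.96354323]
[293.79344382 313.49223369] [367.21075882 399.95562343]
1.7 -0.08 [0.412 0.112 0.345] [353.2470471  206.69530754]
1.7 0.08 [0.572 0.123 0.345] [229.05448219 257.80193777]
1.8 -0.08 [0.411 0.132 0.342] [364.16447303 217.56821517]
1.8 0.08 [0.57  0.143 0.342] [239.47521118 270.0004389 ]
1.9 -0.08 [0.41  0.152 0.336] [374.99265758 229.97268267]
1.9 0.08 [0.569 0.162 0.336] [250.00342148 283.77931056]
```

Fingers are over and just outside the cover's top edge, which leans to about 1.9 rad (edge y≈0.16). Going down outside it, then pushing.

Emit:
drive_tool(increments=[[[0.5, 0.1, 0], [0, 0, 0]], [[0.8, 0, 0], [0, 0, 0]], [[0.7, 0, 0], [0, 0, 0]], [[0, 0, 0], [0, 0, 0]], [[0, -0.3, 0], [0, 0, 0]], [[0, -0.3, 0], [0, 0, 0]], [[0, -0.3, 0], [0, 0, 0]]])

```text
time_s: 14.55
tool_pos: [0.541, 0.1612, 0.3139]
tool_rot: [21.0, 89.8, 24.4]
force: [-0.1, 1.5, 2.4]
grip_width: 0.0007
```

```bash
python3 - <<'E'
from h import *
st();shot('side','d9')
a=cv2.imread('pics/d9.png')[40:290,110:380];cv2.imwrite('pics/d9z.png',cv2.resize(a,None,fx=2.3,fy=2.3))
E
```

```text
t 14.55 p [0.541  0.1612 0.3139] q [ 19.3   9.6 -43.7  86.1   6.6  86.8 -20.9] F [-0.1  1.5  2.4] T [ 0.44 -0.11 -0.02] w 0.0007 jaw 3.4 tx [ 0.003  0.002 -1.   ]
```

View pics/d9z.png

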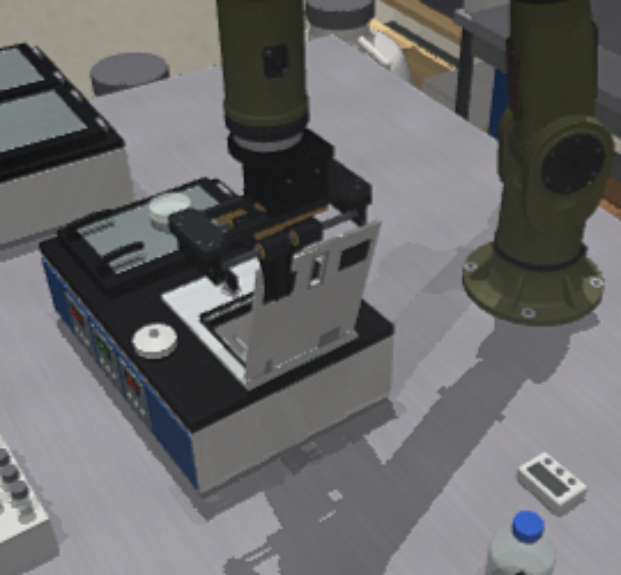

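Emit:
drive_tool(increments=[[[0.06, -0.4, 0], [0, 0, 0]], [[0.06, -0.4, 0], [0, 0, 0]], [[0.06, -0.4, 0], [0, 0, 0]], [[0.06, -0.4, 0], [0, 0, 0]], [[0.06, -0.4, 0], [0, 0, 0]], [[0.1, -0.4, 0], [0, 0, 0]], [[0.1, -0.4, 0], [0, 0, 0]], [[0, 0, 0], [0, 0, 0]]])

```text
time_s: 15.4
tool_pos: [0.547, 0.0463, 0.2918]
tool_rot: [-91.1, 89.9, -88.0]
force: [-0.1, -0.2, 0.9]
grip_width: 0.0003
```

```bash
python3 - <<'E'
from h import *
st();shot('side','d10')
a=cv2.imread('pics/d10.png')[40:290,110:380];cv2.imwrite('pics/d10z.png',cv2.resize(a,None,fx=2.3,fy=2.3))
E
```

```text
t 15.4 p [0.547  0.0463 0.2918] q [ 28.1   7.2 -39.   90.3   4.6  84.2  -8.1] F [-0.1 -0.2  0.9] T [ 0.05 -0.09  0.02] w 0.0003 jaw 3.1 tx [ 0.    -0.002 -1.   ]
```

View pics/d10z.png

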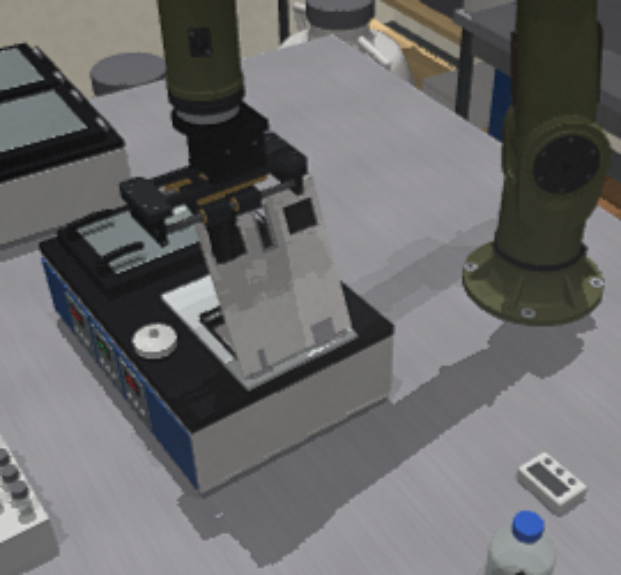

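Emit:
drive_tool(increments=[[[0.1, -0.33, 0], [0, 0, 0]], [[0.14, -0.33, 0], [0, 0, 0]], [[0.18, -0.33, 0], [0, 0, 0]], [[0.26, -0.3, 0], [0, 0, 0]], [[0.3, -0.3, 0], [0, 0, 0]], [[0.32, -0.28, 0], [0, 0, 0]], [[0, 0, 0], [0, 0, 0]]])

```text
time_s: 16.15
tool_pos: [0.5497, -0.0277, 0.2368]
tool_rot: [-175.0, 89.7, -171.8]
force: [-1.3, -0.9, 0.0]
grip_width: 0.0001
```

```bash
python3 - <<'E'
from h import *
st();shot('side','d11')
a=cv2.imread('pics/d11.png')[40:290,110:380];cv2.imwrite('pics/d11z.png',cv2.resize(a,None,fx=2.3,fy=2.3))
E
```

```text
t 16.15 p [ 0.5497 -0.0277  0.2368] q [ 32.7   8.5 -35.8  95.    5.1  78.4  -0.7] F [-1.3 -0.9  0. ] T [-0.03 -0.05  0.02] w 0.0001 jaw 3.2 tx [-0.005 -0.001 -1.   ]
```

View pics/d11z.png

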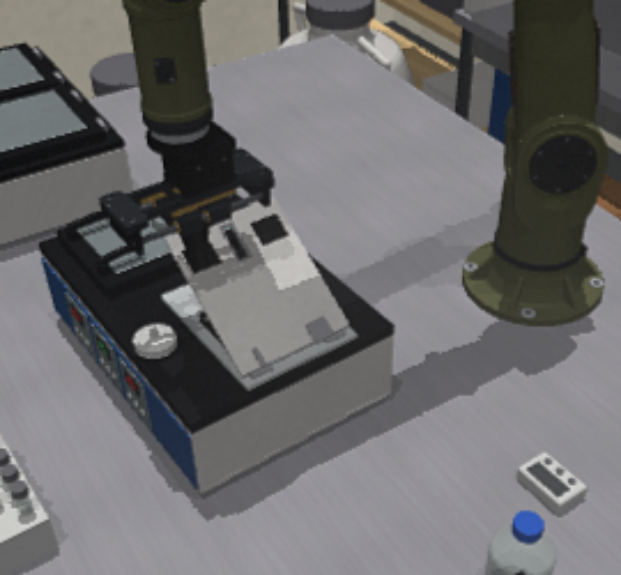

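Emit:
drive_tool(increments=[[[0.3, -0.25, 0.03], [0, 0, 0]], [[0.33, -0.22, 0.03], [0, 0, 0]], [[0.33, -0.2, 0], [0, 0, 0]], [[0.27, -0.08, 0], [0, 0, 0]], [[0.25, -0.08, 0], [0, 0, 0]], [[0.2, -0.06, 0], [0, 0, 0]], [[0, 0, 0], [0, 0, 0]]])

```text
time_s: 16.9
tool_pos: [0.5548, -0.0604, 0.171]
tool_rot: [169.5, 89.9, 172.9]
force: [-0.2, 0.3, 0.2]
grip_width: 0.0003
```

```bash
python3 - <<'E'
from h import *
st();shot('side','d12');shot('scene','s12')
a=cv2.imread('pics/d12.png')[80:250,110:300];cv2.imwrite('pics/d12z.png',cv2.resize(a,None,fx=3.2,fy=3.2,interpolation=2))
a=cv2.imread('pics/s12.png')[100:290,70:320];cv2.imwrite('pics/s12z.png',cv2.resize(a,None,fx=3,fy=3,interpolation=2))
E
```

```text
t 16.9 p [ 0.5548 -0.0604  0.171 ] q [ 34.1  11.8 -34.4  99.3   7.   71.2   1.4] F [-0.2  0.3  0.2] T [ 0.05 -0.07 -0.01] w 0.0003 jaw 3.4 tx [-0.002  0.    -1.   ]
```

View pics/d12z.png

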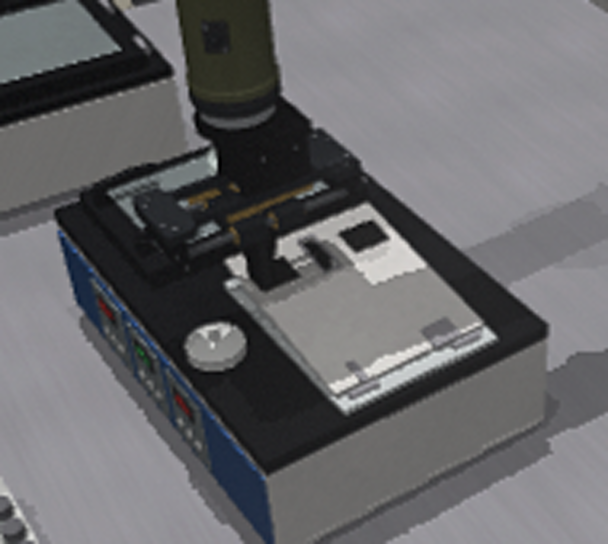

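View pics/s12z.png

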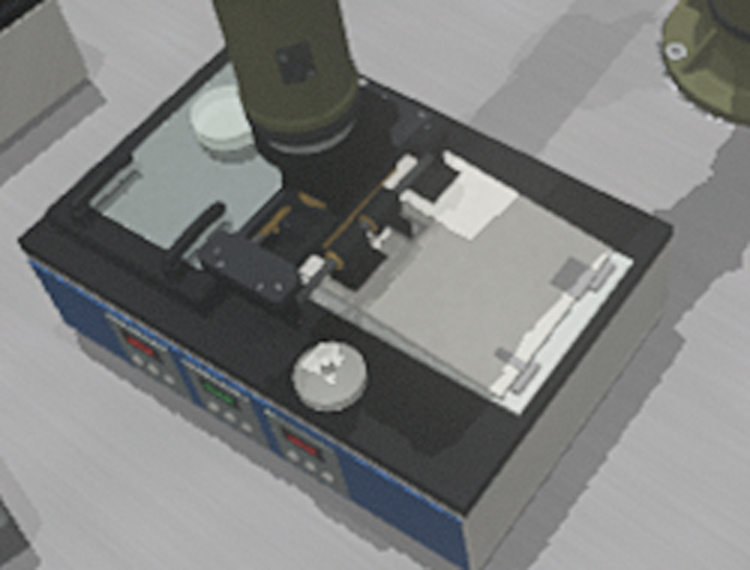

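Emit:
drive_tool(increments=[[[0.15, -0.07, 0], [0, 0, 0]], [[0.15, -0.06, 0], [0, 0, 0]], [[0.1, -0.04, 0], [0, 0, 0]], [[0, 0, 0], [0, 0, 0]], [[0, 0, 0], [0, 0, 0]]])

```text
time_s: 17.5
tool_pos: [0.556, -0.067, 0.1564]
tool_rot: [-176.9, 90.0, -173.5]
force: [1.0, -0.0, 1.1]
grip_width: 0.0004
```

```bash
python3 - <<'E'
from h import *
st()
E
```

```text
t 17.5 p [ 0.556  -0.067   0.1564] q [ 34.3  12.7 -34.1 100.1   7.5  69.5   1.7] F [ 1.  -0.   1.1] T [-0.03 -0.13 -0.04] w 0.0004 jaw 3.4 tx [-0. -0. -1.]
```

Emit:
drive_tool(increments=[[[0.06, 0, 0], [0, 0, 0]], [[0, 0, 0], [0, 0, 0]], [[0, 0, 0], [0, 0, 0]]])

```text
time_s: 17.8
tool_pos: [0.5561, -0.0668, 0.1542]
tool_rot: [-126.5, 90.0, -123.1]
force: [0.3, 0.4, -0.2]
grip_width: 0.0003
```

```bash
python3 - <<'E'
from h import *
st()
E
```

```text
t 17.8 p [ 0.5561 -0.0668  0.1542] q [ 34.3  12.8 -34.1 100.3   7.6  69.3   1.6] F [ 0.3  0.4 -0.2] T [-0.08 -0.09  0.06] w 0.0003 jaw 3.4 tx [-0. -0. -1.]
```

Emit:
drive_tool(increments=[[[0.04, 0, 0], [0, 0, 0]], [[0.04, 0, 0], [0, 0, 0]], [[0, 0, 0], [0, 0, 0]], [[0, 0, 0], [0, 0, 0]]])

```text
time_s: 18.2
tool_pos: [0.5561, -0.067, 0.1512]
tool_rot: [-57.1, 90.0, -53.7]
force: [-1.5, -1.2, 4.0]
grip_width: 0.0002
```

```bash
python3 - <<'E'
from h import *
st()
E
```

```text
t 18.2 p [ 0.5561 -0.067   0.1512] q [ 34.3  12.9 -34.1 100.5   7.7  68.9   1.5] F [-1.5 -1.2  4. ] T [-0.06  0.18 -0.02] w 0.0002 jaw 3.4 tx [ 0. -0. -1.]
```

Emit:
drive_tool(increments=[[[0.04, 0, 0], [0, 0, 0]], [[0, 0, 0], [0, 0, 0]], [[0, 0, 0], [0, 0, 0]]])

```text
time_s: 18.5
tool_pos: [0.5561, -0.067, 0.1498]
tool_rot: [-69.2, 90.0, -65.8]
force: [-1.6, 1.6, 5.2]
grip_width: 0.0002
```

```bash
python3 - <<'E'
from h import *
st()
E
```

```text
t 18.5 p [ 0.5561 -0.067   0.1498] q [ 34.3  13.  -34.  100.6   7.8  68.8   1.5] F [-1.6  1.6  5.2] T [-0.07  0.36  0.02] w 0.0002 jaw 3.4 tx [ 0. -0. -1.]
```

Spring-like force rise over the seal. I'll keep pressing in small steps until it goes hard.

Emit:
drive_tool(increments=[[[0.03, 0, 0], [0, 0, 0]], [[0, 0, 0], [0, 0, 0]], [[0, 0, 0], [0, 0, 0]]])

```text
time_s: 18.8
tool_pos: [0.5562, -0.067, 0.1494]
tool_rot: [-71.1, 90.0, -67.7]
force: [-3.8, -0.1, 10.0]
grip_width: 0.0004
```

```bash
python3 - <<'E'
from h import *
st()
E
```

```text
t 18.8 p [ 0.5562 -0.067   0.1494] q [ 34.2  13.  -34.  100.6   7.8  68.7   1.5] F [-3.8 -0.1 10. ] T [0.02 0.8  0.  ] w 0.0004 jaw 3.4 tx [ 0.    -0.001 -1.   ]
```

Emit:
drive_tool(increments=[[[0.03, 0, 0], [0, 0, 0]], [[0, 0, 0], [0, 0, 0]], [[0, 0, 0], [0, 0, 0]]])

```text
time_s: 19.1
tool_pos: [0.5562, -0.067, 0.1493]
tool_rot: [-75.1, 89.9, -71.7]
force: [-6.4, 0.5, 14.4]
grip_width: 0.0002
```

```bash
python3 - <<'E'
from h import *
st()
E
```

```text
t 19.1 p [ 0.5562 -0.067   0.1493] q [ 34.2  13.  -34.  100.6   7.8  68.7   1.4] F [-6.4  0.5 14.4] T [ 0.04  1.4  -0.02] w 0.0002 jaw 3.4 tx [ 0.    -0.001 -1.   ]
```

Emit:
drive_tool(increments=[[[0.02, 0, 0], [0, 0, 0]], [[0, 0, 0], [0, 0, 0]], [[0, 0, 0], [0, 0, 0]]])

```text
time_s: 19.4
tool_pos: [0.5562, -0.067, 0.1492]
tool_rot: [-76.4, 89.9, -73.0]
force: [-8.0, -0.3, 19.9]
grip_width: 0.0005
```

```bash
python3 - <<'E'
from h import *
st()
E
```

```text
t 19.4 p [ 0.5562 -0.067   0.1492] q [ 34.2  13.  -34.1 100.6   7.9  68.7   1.4] F [-8.  -0.3 19.9] T [0.02 1.77 0.  ] w 0.0005 jaw 3.4 tx [ 0.    -0.002 -1.   ]
```

The height has stopped at 0.149 (outer face of the flat cover) while force climbs to 20 N, so it is on the hard stop. I'll ease the sideways load and take a last look.

Emit:
drive_tool(increments=[[[0, 0, -0.01], [0, 0, 0]], [[0, 0, 0], [0, 0, 0]], [[0, 0, 0], [0, 0, 0]], [[0, 0, 0], [0, 0, 0]]])

```text
time_s: 19.8
tool_pos: [0.5562, -0.067, 0.1493]
tool_rot: [-50.8, 89.9, -47.3]
force: [-6.9, -1.2, 18.8]
grip_width: 0.0004
```

```bash
python3 - <<'E'
from h import *
st();shot('side','d13');shot('scene','s13');shot('wrist','w13')
a=cv2.imread('pics/d13.png')[80:250,110:300];cv2.imwrite('pics/d13z.png',cv2.resize(a,None,fx=3.2,fy=3.2,interpolation=2))
a=cv2.imread('pics/s13.png')[100:290,70:320];cv2.imwrite('pics/s13z.png',cv2.resize(a,None,fx=3,fy=3,interpolation=2))
E
```

```text
t 19.8 p [ 0.5562 -0.067   0.1493] q [ 34.2  13.  -34.1 100.7   7.8  68.7   1.4] F [-6.9 -1.2 18.8] T [0.03 1.55 0.01] w 0.0004 jaw 3.4 tx [ 0.001 -0.002 -1.   ]
```

View pics/d13z.png

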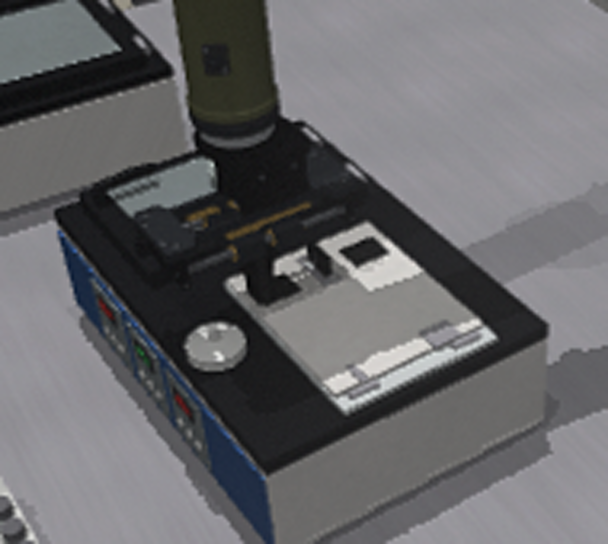

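View pics/s13z.png

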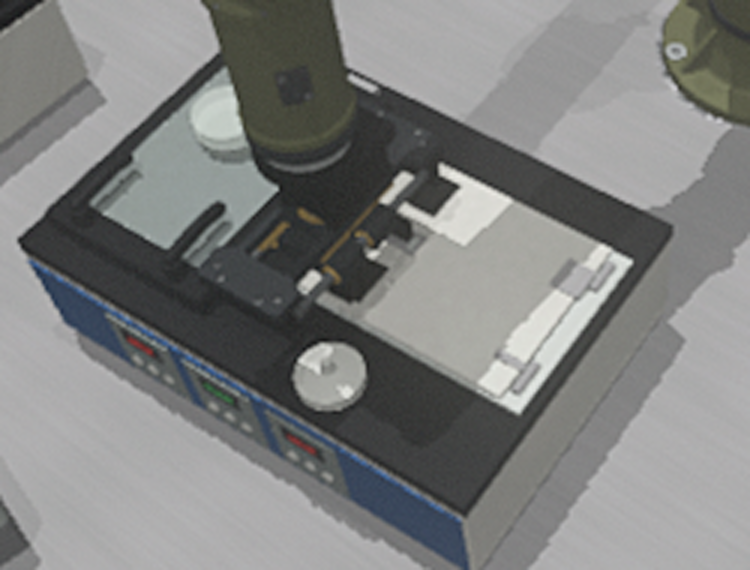

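View pics/w13.png

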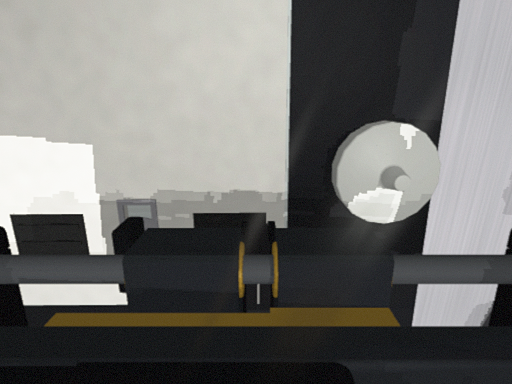

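The cover lies flat, the wing stands free through the slot (wrist px (128,240)), and the filter, dishes and timer are where they were. The gripper body overhangs the wing, though, which leaves little room for a hand. I'll lift slightly, turn the tool so its body points away from the wing, and press again.

Emit:
drive_tool(increments=[[[-0.2, 0, 0], [0, 0, 0]], [[-0.3, 0, 0], [0, 0, 0]], [[0, 0, 0], [0.062, 0, 0]], [[0, 0, 0], [0.062, 0, 0]], [[0, 0, 0], [0.062, 0, 0]], [[0, 0, 0], [0.062, 0, 0]], [[0, 0, 0], [0.062, 0, 0]], [[0, 0, 0], [0.062, 0, 0]], [[0, 0, 0], [0.062, 0, 0]], [[0, 0, 0], [0.062, 0, 0]]])

```text
time_s: 20.95
tool_pos: [0.5556, -0.0668, 0.166]
tool_rot: [-158.6, 90.0, 145.0]
force: [-1.2, 0.1, -0.1]
grip_width: 0.0007
```

Emit:
drive_tool(increments=[[[0, 0, 0], [0.062, 0, 0]], [[0, 0, 0], [0.062, 0, 0]], [[0, 0, 0], [0.062, 0, 0]], [[0, 0, 0], [0.062, 0, 0]], [[0, 0, 0], [0, 0, 0]], [[0, 0, 0], [0, 0, 0]]])

```text
time_s: 21.55
tool_pos: [0.5556, -0.0668, 0.166]
tool_rot: [-113.1, 90.0, 161.2]
force: [-0.1, -0.3, 0.8]
grip_width: 0.0004
```

```bash
python3 - <<'E'
from h import *
plan([.556,-.067,.154],-86)
E
```

```text
t 21.55 p [ 0.5556 -0.0668  0.166 ] q [ 26.6  11.  -25.1  99.8   4.9  70.3 -85.4] F [-0.1 -0.3  0.8] T [0.06 0.04 0.01] w 0.0004 jaw -85.7 tx [-0.  0. -1.]
tool-frame shift units [0.301 0.009 0.005] turn units [ 0.0028 -0.0001  0.0001] deg [ 0.3 -0.   0. ] dist 0.012
```

Emit:
drive_tool(increments=[[[0.15, 0, 0], [0, 0, 0]], [[0.13, 0, 0], [0, 0, 0]], [[0.06, 0, 0], [0, 0, 0]], [[0.05, 0, 0], [0, 0, 0]], [[0, 0, 0], [0, 0, 0]], [[0, 0, 0], [0, 0, 0]]])

```text
time_s: 22.15
tool_pos: [0.5553, -0.067, 0.1506]
tool_rot: [-78.6, 90.0, -164.5]
force: [-3.0, -0.1, 3.2]
grip_width: 0.0008
```

Emit:
drive_tool(increments=[[[0.04, 0, 0], [0, 0, 0]], [[0, 0, 0], [0, 0, 0]], [[0, 0, 0], [0, 0, 0]]])

```text
time_s: 22.45
tool_pos: [0.5553, -0.067, 0.1494]
tool_rot: [-62.8, 90.0, -148.6]
force: [-2.9, -0.8, 7.1]
grip_width: 0.0009
```

Emit:
drive_tool(increments=[[[0.03, 0, 0], [0, 0, 0]], [[0, 0, 0], [0, 0, 0]], [[0, 0, 0], [0, 0, 0]]])

```text
time_s: 22.75
tool_pos: [0.5554, -0.067, 0.1494]
tool_rot: [-28.2, 90.0, -114.0]
force: [-5.8, 0.7, 12.2]
grip_width: 0.0005
```

Emit:
drive_tool(increments=[[[0.02, 0, 0], [0, 0, 0]], [[0, 0, 0], [0, 0, 0]], [[0, 0, 0], [0, 0, 0]], [[0, 0, 0], [0, 0, 0]], [[0, 0, 0], [0, 0, 0]]])

```text
time_s: 23.25
tool_pos: [0.5554, -0.067, 0.1493]
tool_rot: [-14.4, 89.9, -100.3]
force: [-7.8, 0.1, 14.9]
grip_width: 0.0004
```

```bash
python3 - <<'E'
from h import *
st();shot('side','d14');shot('scene','s14')
a=cv2.imread('pics/d14.png')[80:250,110:300];cv2.imwrite('pics/d14z.png',cv2.resize(a,None,fx=3.2,fy=3.2,interpolation=2))
E
```

```text
t 23.25 p [ 0.5554 -0.067   0.1493] q [ 26.4  11.8 -25.  100.9   5.4  68.5 -86. ] F [-7.8  0.1 14.9] T [0.06 1.76 0.  ] w 0.0004 jaw -85.8 tx [-0.    -0.001 -1.   ]
```

View pics/d14z.png

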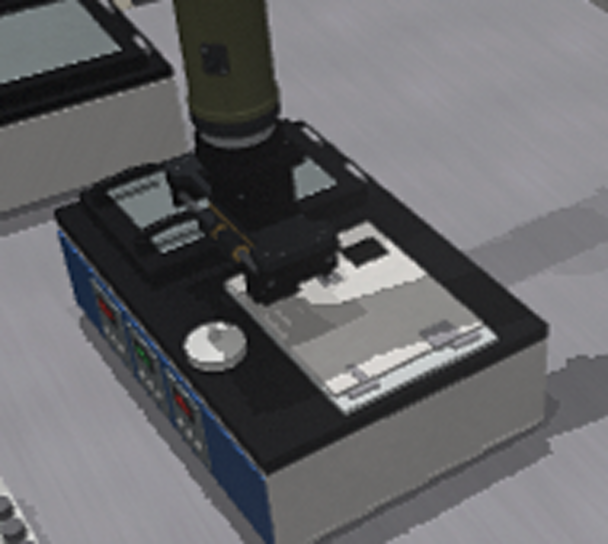

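View pics/s14.png

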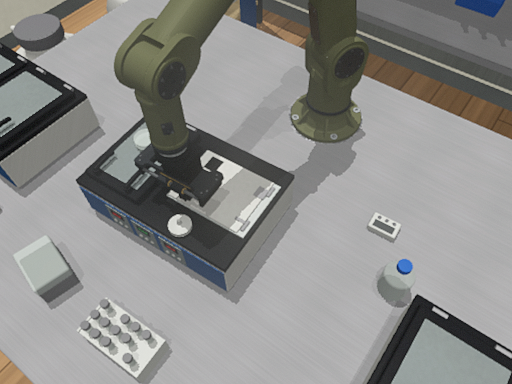

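Emit:
drive_tool(increments=[[[0.01, -0.02, 0], [0, 0, 0]], [[0, 0, 0], [0, 0, 0]], [[0, 0, 0], [0, 0, 0]], [[0, 0, 0], [0, 0, 0]], [[0, 0, 0], [0, 0, 0]]])

```text
time_s: 23.85
tool_pos: [0.5554, -0.0671, 0.1493]
tool_rot: [51.3, 89.9, -34.6]
force: [-6.2, 0.4, 16.3]
grip_width: 0.0004
```

```bash
python3 - <<'E'
from h import *
st()
for n in('s0','s14'):
    c=load({'s0':'scene0','s14':'s14'}[n]);print(proj(c,[.5,0,.1]))
a=load('scene0')['frame'].astype(int);b=load('s14')['frame'].astype(int)
for nm,(u,v) in dict(filter=(180,225),timer=(384,226),spare=(400,275)).items(): print(nm,np.abs(a-b)[v-12:v+12,u-14:u+14].mean().round(1))
E
```

```text
t 23.85 p [ 0.5554 -0.0671  0.1493] q [ 26.5  11.7 -25.1 101.    5.4  68.3 -85.9] F [-6.2  0.4 16.3] T [0.11 1.51 0.01] w 0.0004 jaw -85.8 tx [ 0.002 -0.001 -1.   ]
[223.80045321 205.96998205]
[223.80045321 205.96998205]
filter 15.2
timer 6.8
spare 6.8
```

Stable at 16 N, and the height is back at the hard stop, 0.1493. The filter's larger image difference looks like the gripper's shadow, as its outline is in the same place. Handing in.

```bash
python3 -c "
from cell import env
print(env.sign_off())"
```

```text
the job is handed in; nothing more can be done
None
```

The cap is tight, the wing is lined up with the slot, and the cover is shut. I handed the job in at about 24 s with the arm still pressing the cover down.

- **Cap:** I turned it about 54° clockwise until it reached its stop. Gripping it afresh and turning again met about 0.7 N m at once, so it is tight.
- **Wing:** I turned it to 89.6° from the incubator's x axis, measured in the wrist camera image. The cover passed over it, and the wing stands free through the slot.
- **Cover:** I pressed it shut on the pad at x = +50 mm, the one farther from the robot. The fingertip stopped at z = 0.149 m, where the top of the flat cover should be, and went no lower as I pressed harder. At hand-in it was pressing with about 16 N.
- **Room for your hand:** After the first press I lifted off briefly, turned the gripper so its body no longer hangs over the wing, and pressed again to the same height.
- **Sideways load:** About 6 N of sideways push remained on the pad. The readings before hand-in were steady.
- **Other items:** The dishes, gas filter, timer and spare flask look to be where they were. I compared before and after images for the last three. The filter's patch differed more, which I put down to the gripper's shadow, since its outline had not moved. The dishes were partly hidden by the arm at the end.
- **Disagreement in measurements:** My first fit of the incubator's position from the scene and side cameras was about 7 mm off in y compared with the wrist camera. I used the wrist camera's values.

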